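# Set out the bench for filling a jar by weight

### The job

Set out this bench for filling a jar by weight: stand the glass beaker in the middle of the hotplate's round plate, stand the open amber jar in the middle of the balance's square pan with the steel funnel seated upright in its mouth, and lay the jar's black screw cap flat on the bench between the balance and the hotplate, about midway. Set the beaker and the jar down gently, they are glass, and leave the white tub and the two capped amber bottles where they stand.

Things in the scene. Friction and masses are not known exactly. Their poses are not given: they have to be found in the camera images.
- jar_center (a point): Open amber glass jar without its cap, 85 mm high: round body 58 mm across up to 60 mm above its underside, then a shoulder and a 45 mm wide open neck whose mouth is 37 mm inside. The point is on its axis half-way up, 42.5 mm above its underside; z up. 0.14 kg. Stands on the bench at the start.
- beaker_center (a point): Clear squat glass beaker, 62 mm high, 52 mm across (56 mm at the flared rim), open at the top, with a small spout. The point is on its axis half-way up, 31 mm above its underside; z up. 0.08 kg. Stands on the bench at the start.
- cap_center (a point): The jar's black plastic screw cap, a ribbed disc 51 mm across and 24 mm high, lying closed side up. The point is its centre, 12 mm above its underside; z up. 0.025 kg.
- funnel_center (a point): Steel powder funnel, 62 mm high: stem 20 to 23 mm across, 28 mm long, 45 degree cone, then an upright collar 60 mm across, 14 mm high. Point on its axis 31 mm above the stem's end; collar 17 to 31 mm above the point; z up; 0.06 kg. Starts upright in a fixed wire drying stand (foot 72 mm, ring 45 mm across, 45 mm high). Seated in the jar's mouth the point is about 38 mm above the jar's point.
- pan (a point): Centre of the top face of the balance's square steel pan, 150 x 150 mm, 65 mm above the bench, rigid. Balance: flat white box 180 mm wide (y), from 127 mm before (-x) to 103 mm behind the pan centre, 46 mm high, dark display in front. x points from its front to its back, z up. Fixed; it stands on the robot's left or right, the hotplate on the other side.
- plate (a point): Centre of the top face of the hotplate's round aluminium plate, 135 mm across, 85 mm above the bench, rigid, cold. White housing 160 mm wide (y), 56 mm high, from 130 mm before (-x) to 95 mm behind the centre, two black knobs in front, a thin steel stub 106 mm high at its back right corner, 105 mm from the centre. x points from its front to its back, z up. Fixed.
- tub_center (a point): Bystander: closed white plastic tub, 70 mm across, 58 mm high, the point at its centre, 29 mm up. It stands among the things to be moved. Leave it.
- bottle_a_center (a point): Bystander: amber glass bottle with a white cap, 68 mm across, 165 mm high, the point at its centre, 82.5 mm up. Leave it.
- bottle_b_center (a point): Bystander: smaller amber glass bottle with a black cap, 56 mm across, 125 mm high, the point at its centre, 62.5 mm up. Leave it.
Not all that is in view belongs to the job. What is shaped like the part that bears beaker_center but yellow is not meant.

How it is judged:
At the end, for the whole second after the job is handed in: All released and at rest: beaker and jar upright within 15 mm of the centres of plate and pan; funnel seated in the jar's mouth within 10 mm of its axis and 0.2 rad of upright; cap flat on the bench within 240 mm of both centres and within 85 mm of each along that machine's x (horizontal distance between beaker_center and plate below 0.015 m and z of beaker_center in the frame of plate between 0.025 and 0.037 m and angle between each of beaker_center, jar_center's own z axis and vertical below 0.1 rad and horizontal distance between jar_center and pan below 0.015 m and z of jar_center in the frame of pan between 0.0365 and 0.0485 m and horizontal distance between funnel_center and jar_center below 0.01 m and z of funnel_center in the frame of jar_center between 0.028 and 0.052 m and angle between funnel_center's own z axis and vertical below 0.2 rad and height (world z) of cap_center below 0.018 m and angle between cap_center's own z axis and vertical below 0.15 rad and horizontal distance between cap_center and pan below 0.24 m and horizontal distance between cap_center and plate below 0.24 m and x of cap_center in the frame of pan between -0.085 and 0.085 m and x of cap_center in the frame of plate between -0.085 and 0.085 m and linear speed of each of beaker, jar, funnel, cap below 0.02 m/s and angular speed of each of beaker, jar, funnel, cap below 0.2 rad/s); the robot touches nothing.
It fails at once if the beaker or the jar is dropped: let go and falling faster than 0.5 m/s (from over about 13 mm) ((contact force between the fingers and beaker below 0.1 N and linear speed of beaker above 0.5 m/s) or (contact force between the fingers and jar below 0.1 N and linear speed of jar above 0.5 m/s)).
It fails at once if the beaker or the jar is set down hard (over 60 N against the hotplate or balance) (contact force between beaker and hotplate above 60 N or contact force between jar and balance above 60 N).
It fails at once if the tub or a bottle is shifted by more than 30 mm or knocked over (distance of any of tub_center, bottle_a_center, bottle_b_center from where it was at the start of the episode above 0.03 m).
It also fails if it takes over 112 s, if anything falls off the work surface, if the arm or the gripper's body presses on something with over 40 N, if the wrist force passes 120 N, or if a joint passes its speed limit or range.

### The arm

A 7-joint arm with a two-finger parallel gripper is mounted at the origin on the work surface. World frame = base frame: x ahead of the robot, y to its left, z up, the work surface at z = 0. Lengths are in m, angles in rad, forces in N, time in s.
With the tool pointing down it reaches from about 0.425 to 1.025 m from the base axis. Payload 9.4 kg.
Tool frame: the origin (TCP) lies at the very end of the fingers, on their centre line; the grasp point (between the pads) lies r.grip_depth behind it (r.grip_depth is the distance from the TCP to the grasp point, in m); z points along the fingers, y is the direction in which the jaws open and shut (so a half turn about z gives the same grasp; the last joint's range is limited). The gripper opens to 93 mm and grips with 3 to 60 N. Pads are 15 mm wide; open, the fingers measure 128 mm over their backs; the gripper's body (75 mm by 188 mm) begins 65 mm behind the grasp point.
Start: joints at [-1.312, 0.599, -0.003, 1.599, 0.002, 0.943, -0.08], TCP at [0.239, 0.685, 0.219] pointing down, gripper open.
Joint ranges: [-2.57, 2.57], [-0.35, 1.97], [-1.29, 1.29], [0.11, 2.56], [-1.05, 4.19], [0.11, 1.86], [-2.63, 2.63]. Speed limits (rad/s): [2.22, 2.22, 3.01, 3.01, 3.14, 3.14, 3.14].

### API

Orientations are given as a rotation vector (axis times angle).
In Python, from bench import readout, imaging, r gives the robot as it stands.
- The arm moves only by the tool arm_command, never from a script. Its argument "commands" is a list of rows, each a list of 5 numbers: the closure in counts, from 0 (fully open) to 255 (shut), then the shift along the tool's x, y, z in cm, then the turn about the tool's z in rad. In form: [[fingers, tx, ty, tz, yaw], ...]. A call has 1 to 20 rows; each row is the pose to reach, as a shift and turn from the pose commanded when the call began, along the tool's axes at that moment; what a row does not reach only later rows make up. A row lasts 1/8 s, in which the tool goes at most 62.5 mm and 10.7 degrees, less where a joint would pass 70% of its speed; a pose out of reach is approached as far as the arm can. A call with a gripper value outside its range is refused whole. The fingers move at their own pace and stop on an object; "force" is the grip in N (left out, the last holds). Time passes only in rows, so rows that repeat a pose let the fingers close. It gives the time, the measured TCP pose, the force and the opening at its end, in the units of the state.
- readout.read_state(): the state, without advancing time (a new reading comes with each control period).
- imaging.grab_frame(name): name is "side" or "top" or "wrist"; returns the picture (420x560x3 uint8, red, green, blue); there is no depth.
- imaging.camera_params(name): a dict with "fx", "fy", "cx", "cy" (pixels), "k1" (the pictures are not rectified: a ray, as slopes to the right and down, at radius r is drawn at 1 + k1 r^2 times it, then the intrinsics apply), "xyz" and "orientation" of the camera in the world. Camera axes: x right, y up, looking along -z (the intrinsics and any distortion apply to the point x, -y, -z); pixel columns grow to the right and rows downward; lengths in m; the calibration is good to about 2 mm. A picture is of the moment at which its call begins: read the wrist's pose just before it. camera_params takes no time and is no camera call; for the wrist camera it gives the pose at the moment of the call.
- r.close_job(): hands the job in, once; it reports no verdict.
The state is a dict: "clock": time; "joint_pos": joint angles; "joint_velocities": joint speeds; "effort": joint torques, N m; "ee_pos": TCP position; "ee_rot": TCP orientation; "ft_force": force on the tool from outside, world axes, zero at the start; "moment": the same for the moment, N m; "opening": finger opening in m.
Only numpy, scipy, OpenCV 4.12 (cv2) and the standard library are available. Lean on these libraries where they do the work, as an engineer would, in place of code of your own. Each camera call takes 0.05 s, during which the arm holds its last target.

## Working session

There is one attempt and no reset: what is moved stays moved. The work goes in short steps, Python scripts to look and compute and a tool call to move; the robot and the scene stay as the last step left them, time stands still between calls to the robot, and variables do not carry over. Pictures are saved under pics/ and viewed, and the job is handed in when it is done.

Besides the shell and the picture viewer there is one more tool, called as name(argument=value, ...) on one line, values as JSON. arm_command: Moves the arm, as the interface text tells. Its arguments: {"type":"object","properties":{"commands":{"type":"array","items":{"type":"array","items":{"type":"number"}}},"force":{"type":"number"}},"required":["commands"]}

```bash
ls; mkdir -p pics; python3 - <<'E'
from bench import readout, imaging, r
import cv2
s=readout.read_state(); print(s); print(r.grip_depth)
for n in ["side","top","wrist"]:
    print(n,imaging.camera_params(n))
    f=imaging.grab_frame(n); cv2.imwrite(f"pics/{n}0.png",f[:,:,::-1])
E
```

```text
pics
{'clock': 0.0, 'joint_pos': array([-1.31166294,  0.60013163, -0.00257384,  1.60010905,  0.00178585,
        0.9428919 , -0.07979928]), 'joint_velocities': array([ 1.83106964e-03,  6.40526157e-04,  4.03182042e-04, -2.12564621e-03,
       -3.60194415e-04,  1.78594736e-04, -8.25409333e-05]), 'effort': array([-4.24387790e-04, -7.65080380e+01,  1.49669219e+00, -2.52357155e+01,
       -5.25923597e-02,  1.67012494e-02,  1.38588098e-04]), 'ee_pos': array([0.23876505, 0.68404908, 0.21776226]), 'ee_rot': array([-5.24907996e-01, -3.09728235e+00,  2.40441344e-03]), 'ft_force': array([-1.10584878, -0.46037305, -0.06803875]), 'moment': array([ 0.04698806,  0.02488986, -0.03339501]), 'opening': 0.0928043293101733}
0.0188
side {'fx': 510.92706771642986, 'fy': 510.92706771642986, 'cx': 274.07464447874867, 'cy': 202.1753275684672, 'k1': -0.05429431240827308, 'xyz': array([ 0.13171334, -1.00746928,  0.69233985]), 'orientation': array([ 1.04904364, -0.1771013 , -0.30057016])}
top {'fx': 539.7310384525891, 'fy': 539.7310384525891, 'cx': 271.12993334731806, 'cy': 216.41579706670998, 'k1': 0.010153873026150973, 'xyz': array([ 0.36442506, -0.00482973,  1.51696942]), 'orientation': array([ 0.06824094, -0.08235871, -1.561899  ])}
wrist {'fx': 341.2431207415803, 'fy': 341.2431207415803, 'cx': 277.5288296490215, 'cy': 215.73896295649132, 'k1': -0.07942475720500426, 'xyz': array([0.16045227, 0.71084852, 0.38430145]), 'orientation': array([-0.26026784, -0.18347473,  1.22562292])}
```

View pics/top0.png

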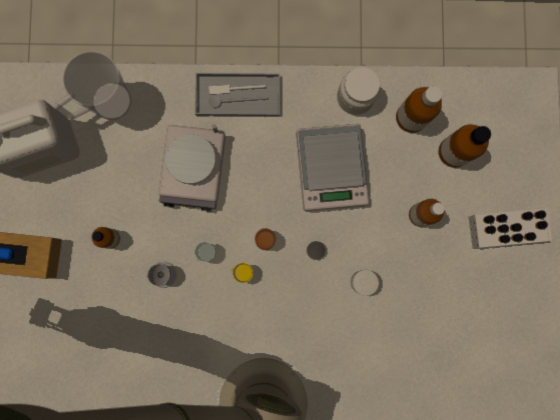

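View pics/side0.png

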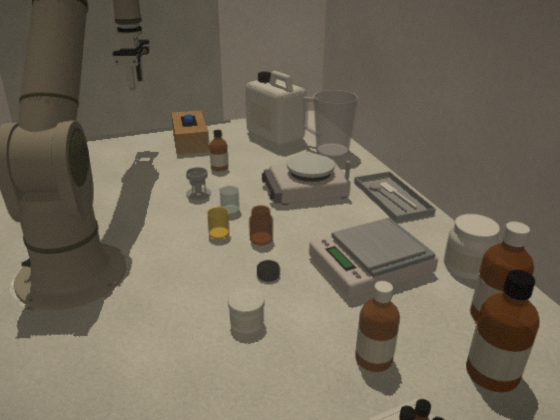

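View pics/wrist0.png

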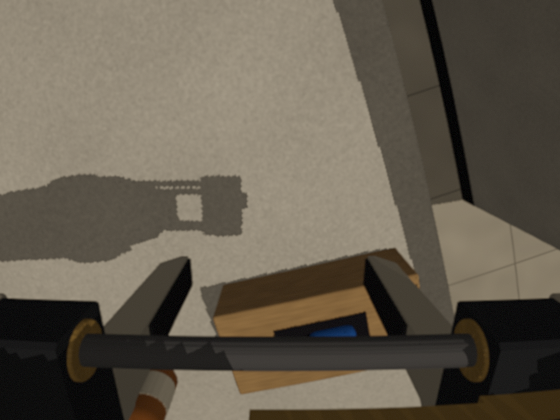

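```bash
cat > h.py <<'E'
import numpy as np, cv2
from scipy.spatial.transform import Rotation as R
def proj(P,c):
    P=np.atleast_2d(P); p=(P-c['xyz'])@R.from_rotvec(c['orientation']).as_matrix()
    s=np.c_[p[:,0]/-p[:,2], -p[:,1]/-p[:,2]]; r2=(s**2).sum(1,keepdims=True)
    s=s*(1+c['k1']*r2); return s*[c['fx'],c['fy']]+[c['cx'],c['cy']]
def unproj(uv,z,c):
    uv=np.atleast_2d(uv).astype(float); d=(uv-[c['cx'],c['cy']])/[c['fx'],c['fy']]; s=d.copy()
    for _ in range(20): s=d/(1+c['k1']*(s**2).sum(1,keepdims=True))
    v=np.c_[s[:,0],-s[:,1],-np.ones(len(s))]@R.from_rotvec(c['orientation']).as_matrix().T
    t=(z-c['xyz'][2])/v[:,2]; return c['xyz']+v*t[:,None]
def circ(x,y,z,d,n=60):
    a=np.linspace(0,2*np.pi,n); return np.c_[x+d/2*np.cos(a),y+d/2*np.sin(a),0*a+z]
def crop(img,c,polys,x0,y0,w,h,k,fn):
    im=cv2.resize(img[y0:y0+h,x0:x0+w,::-1].copy(),None,fx=k,fy=k,interpolation=cv2.INTER_CUBIC)
    im=np.clip(im.astype(float)*1.3,0,255).astype(np.uint8)
    for P,col in polys:
        q=((proj(P,c)-[x0,y0]+.5)*k-.5); cv2.polylines(im,[np.round(q*16).astype(int)],False,col,1,cv2.LINE_AA,4)
    cv2.imwrite(fn,im)
E
python3 - <<'E'
from h import *
from bench import imaging
c=imaging.camera_params("top"); img=cv2.imread("pics/top0.png")[:,:,::-1]
for n,uv,z in [("plate",(192,158),.085),("pan",(333,160),.065),("beaker",(206,252),.062),("jar",(265,238),.085),("cap",(316,250),.024),("tub",(365,283),.058),("funnel",(161,273),.079),("yellow",(244,272),.062),("botb",(436,206),.125),("bota",(432,97),.165)]:
    print(n,unproj(uv,z,c)[0].round(4))
crop(img,c,[],130,100,250,200,3,"pics/a1.png")
E
```

```text
plate [0.6584 0.1967 0.085 ]
pan [ 0.6605 -0.1854  0.065 ]
beaker [0.4071 0.1569 0.062 ]
jar [ 0.4446 -0.0014  0.085 ]
cap [ 0.4159 -0.1425  0.024 ]
tub [ 0.3272 -0.271   0.058 ]
funnel [0.3503 0.2728 0.079 ]
yellow [0.3543 0.0542 0.062 ]
botb [ 0.5291 -0.4455  0.125 ]
bota [ 0.8069 -0.4286  0.165 ]
```

View pics/a1.png

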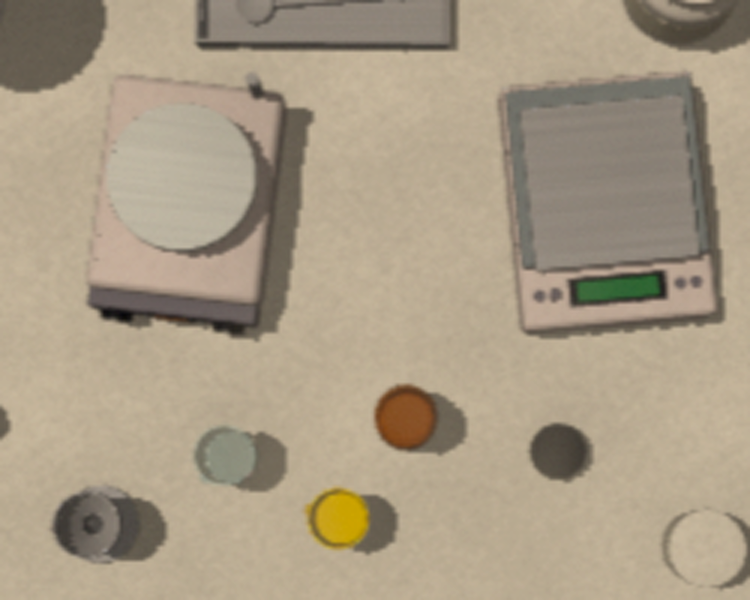

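```bash
cat > ov.py <<'E'
from h import *
from bench import imaging
def sq(x,y,z,a,yaw):
    p=np.array([[-1,-1],[1,-1],[1,1],[-1,1],[-1,-1]])*a/2; c,s=np.cos(yaw),np.sin(yaw)
    return np.c_[x+c*p[:,0]-s*p[:,1],y+s*p[:,0]+c*p[:,1],np.full(5,z)]
def polys(o):
    g=(0,255,0);rd=(0,0,255);b=(255,255,0)
    L=[]
    x,y=o['plate'];L+=[(circ(x,y,.085,.135),g)]
    x,y,t=o['pan'];L+=[(sq(x,y,.065,.15,t),g)]
    x,y=o['beaker'];L+=[(circ(x,y,.062,.056),g),(circ(x,y,0,.052),rd)]
    x,y=o['jar'];L+=[(circ(x,y,.085,.045),g),(circ(x,y,.06,.058),b),(circ(x,y,0,.058),rd)]
    x,y=o['cap'];L+=[(circ(x,y,.024,.051),g),(circ(x,y,0,.051),rd)]
    x,y,z=o['funnel'];L+=[(circ(x,y,z+.031,.06),g),(circ(x,y,z+.017,.06),b),(circ(x,y,0,.072),rd)]
    x,y=o['tub'];L+=[(circ(x,y,.058,.07),g),(circ(x,y,0,.07),rd)]
    return L
E
cat > o.py <<'E'
O=dict(plate=(.657,.199),pan=(.658,-.186,.08),beaker=(.407,.157),jar=(.4446,-.0014),cap=(.4159,-.1425),funnel=(.350,.272,.038),tub=(.327,-.271))
E
cat > do.py <<'E'
from ov import *; from o import O; import sys
k=sys.argv[1]; L=polys(O)
for n,(x0,y0,w,h,s) in {"top":(130,100,266,200,3),"side":(170,110,266,220,3)}.items():
    crop(cv2.imread(f"pics/{n}0.png")[:,:,::-1],imaging.camera_params(n),L,x0,y0,w,h,s if h<=200 else 2.7,f"pics/ov_{n}{k}.png")
E
python3 do.py 1
```

```text
(no output)
```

View pics/ov_top1.png

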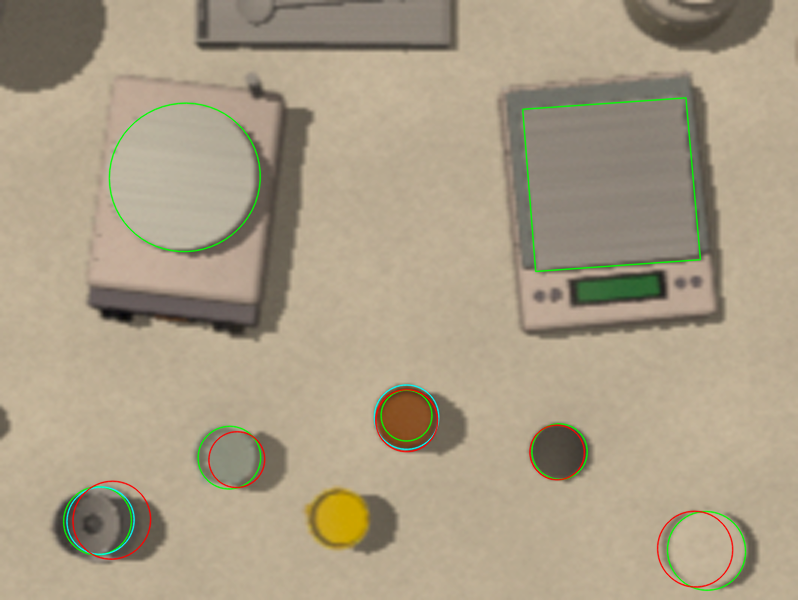

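View pics/ov_side1.png

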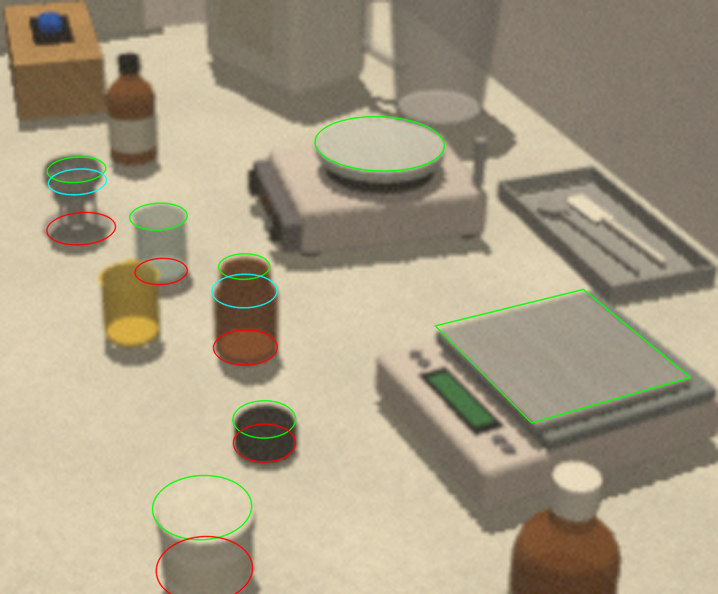

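```bash
python3 - <<'E'
from ov import *; from o import O
O['funnel']=(.348,.276,.038)
O['plate']=(.657,.2)
L=polys(O)
t=imaging.camera_params("top");s=imaging.camera_params("side")
it=cv2.imread("pics/top0.png")[:,:,::-1]; is_=cv2.imread("pics/side0.png")[:,:,::-1]
for nm,(im,c,x,y) in {"1":(it,t,140,230),"2":(is_,s,180,160)}.items():
    crop(im,c,L,x,y,50,50,8,f"pics/z{nm}a.png"); crop(im,c,[],x,y,50,50,8,f"pics/z{nm}b.png")
    crop(im,c,L,x+40,y,50,50,8,f"pics/z{nm}c.png")
a=[np.hstack([cv2.imread(f"pics/z{n}{k}.png")[:300] for k in "ab"]) for n in "12"]
a=[np.hstack([cv2.imread(f"pics/z{n}{k}.png") for k in "ab"]) for n in "12"]
cv2.imwrite("pics/z.png",cv2.resize(np.vstack(a),(600,600),interpolation=cv2.INTER_AREA))
cv2.imwrite("pics/zc.png",np.hstack([cv2.imread(f"pics/z{n}c.png") for n in "12"]))
E
```

```text
(no output)
```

View pics/z.png

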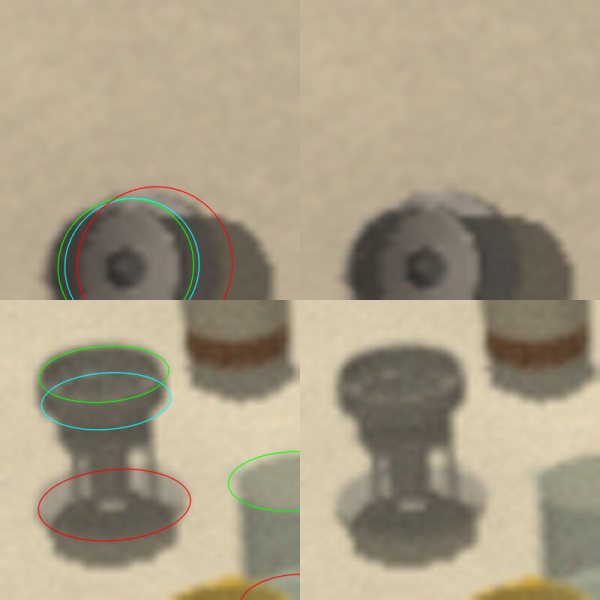

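View pics/zc.png

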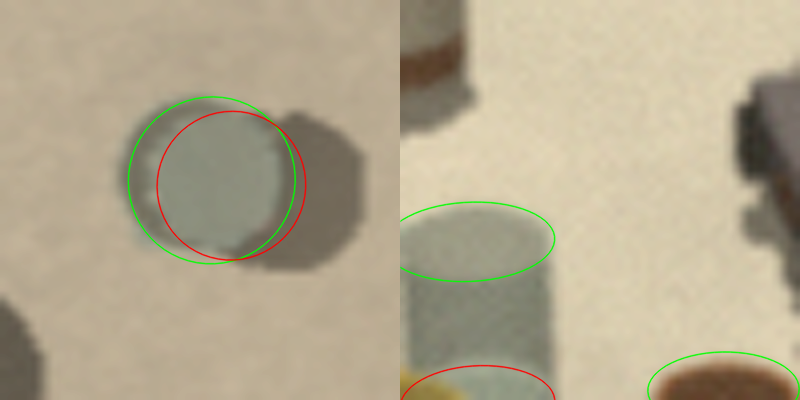

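```bash
cat > mv.py <<'E'
# usage: mv.py x y z jawangle(rad, world angle of tool y mod pi) -> tool-frame shift cm, yaw
from h import *; from bench import readout; import sys
s=readout.read_state(); M=R.from_rotvec(s['ee_rot']).as_matrix()
np.set_printoptions(suppress=True,precision=3)
print('t',s['clock'],'pos',s['ee_pos'],'open',s['opening'],'F',s['ft_force'],'j1,j7',s['joint_pos'][[0,6]]); print(M)
if len(sys.argv)>4:
    t=np.array([float(a) for a in sys.argv[1:4]]); ja=float(sys.argv[4])
    print('shift cm',M.T@(t-s['ee_pos'])*100)
    cur=np.arctan2(M[1,1],M[0,1]); d=(ja-cur+np.pi/2)%np.pi-np.pi/2
    print('curjaw',cur,'yaw cmd',-d)   # tool z down
E
python3 mv.py .407 .16 .2 1.57
```

```text
t 0.15 pos [0.239 0.684 0.218] open 0.09284450969671205 F [ 0.801  0.298 -0.189] j1,j7 [-1.312 -0.08 ]
[[-0.944  0.33  -0.   ]
 [ 0.33   0.944 -0.001]
 [-0.    -0.001 -1.   ]]
shift cm [-33.152 -43.944   1.851]
curjaw 1.2350107029322772 yaw cmd -0.33498929706772285
```

arm_command(commands=[[0,-33.2,-43.9,1.9,-0.335],[0,-33.2,-43.9,1.9,-0.335],[0,-33.2,-43.9,1.9,-0.335],[0,-33.2,-43.9,1.9,-0.335],[0,-33.2,-43.9,1.9,-0.335],[0,-33.2,-43.9,1.9,-0.335],[0,-33.2,-43.9,1.9,-0.335],[0,-33.2,-43.9,1.9,-0.335],[0,-33.2,-43.9,1.9,-0.335],[0,-33.2,-43.9,1.9,-0.335],[0,-33.2,-43.9,1.9,-0.335]], force=15)

```text
clock: 1.52
ee_pos: [0.4078, 0.1612, 0.1997]
ee_rot: [0.002, 3.141, 0.001]
ft_force: [-0.5, 0.3, -0.3]
opening: 0.0932
```

```bash
python3 - <<'E'
from ov import *; from o import O
O['funnel']=(.348,.278,.038);O['beaker']=(.407,.16);O['plate']=(.657,.2)
open('o.py','w').write('O='+repr(O))
c=imaging.camera_params("wrist"); f=imaging.grab_frame("wrist"); cv2.imwrite("pics/w1.png",f[:,:,::-1])
crop(f,c,polys(O),0,0,560,420,1.4,"pics/w1o.png")
E
python3 mv.py .407 .16 .02 1.57
```

```text
t 1.575 pos [0.408 0.162 0.2  ] open 0.09301579450462734 F [ 0.112  0.988 -0.086] j1,j7 [-0.448  1.021]
[[-1.    -0.     0.   ]
 [-0.     1.     0.001]
 [-0.     0.001 -1.   ]]
shift cm [ 0.066 -0.185 17.968]
curjaw 1.5711727168222145 yaw cmd 0.0011727168222144257
```

View pics/w1o.png

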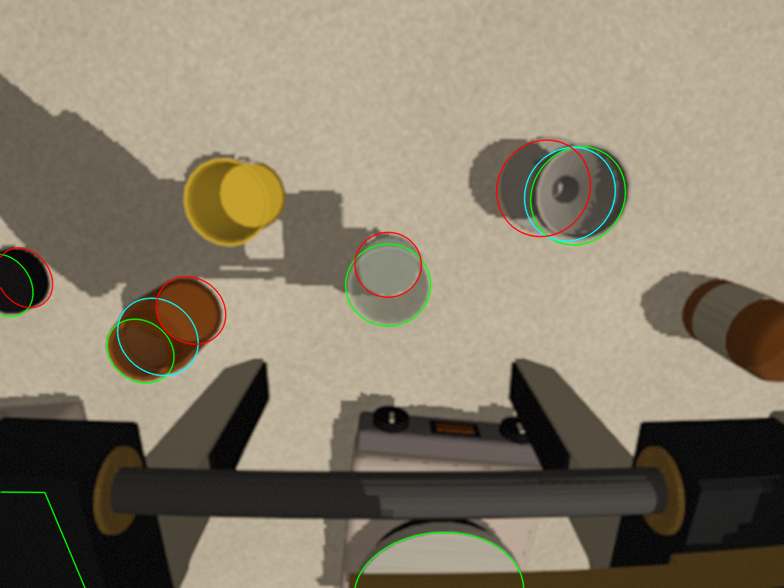

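arm_command(commands=[[0,0.1,-0.15,6,0],[0,0.1,-0.15,12,0],[0,0.1,-0.15,16,0],[0,0.1,-0.15,18,0],[0,0.1,-0.15,18,0],[255,0.1,-0.15,18,0],[255,0.1,-0.15,18,0],[255,0.1,-0.15,18,0],[255,0.1,-0.15,18,0],[255,0.1,-0.15,18,0],[255,0.1,-0.15,18,0]], force=15)

```text
clock: 2.95
ee_pos: [0.407, 0.1594, 0.0199]
ee_rot: [0.001, 3.141, 0.001]
ft_force: [-0.7, 0.5, 5.9]
opening: 0.054
```

```bash
python3 - <<'E'
from ov import *; from o import O
c=imaging.camera_params("wrist"); f=imaging.grab_frame("wrist"); 
crop(f,c,polys(O),0,0,560,420,1.4,"pics/w2o.png")
E
python3 mv.py .657 .2 .111 1.57
```

```text
t 3.0 pos [0.407 0.159 0.02 ] open 0.054108375618386134 F [-1.019  1.061  6.053] j1,j7 [-0.46   0.704]
[[-1.     0.001  0.001]
 [ 0.001  1.     0.   ]
 [-0.001  0.    -1.   ]]
shift cm [-25.009   4.083  -9.094]
curjaw 1.570151953222284 yaw cmd 0.00015195322228400698
```

View pics/w2o.png

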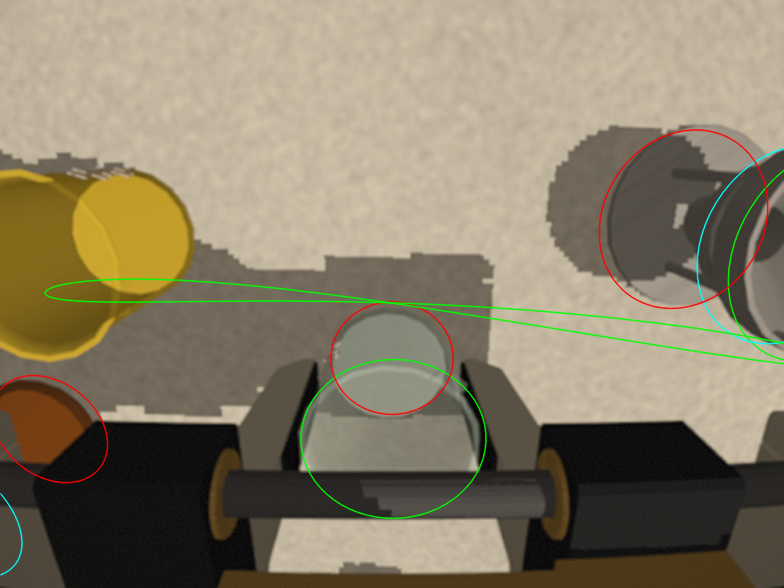

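arm_command(commands=[[255,0,0,-1,0],[255,0,0,-4,0],[255,0,0,-10,0],[255,0,0,-15,0],[255,0,0,-15,0],[255,0,0,-15,0]])

```text
clock: 3.75
ee_pos: [0.4065, 0.1585, 0.1696]
ee_rot: [0.002, 3.141, -0.001]
ft_force: [0.1, -0.1, -0.5]
opening: 0.0539
```

```bash
python3 - <<'E'
from ov import *; from o import O
from bench import readout
p=readout.read_state()['ee_pos']
c=imaging.camera_params("wrist"); f=imaging.grab_frame("wrist"); 
O={**O,'beaker':(0,5)}
L=[(circ(p[0],p[1],p[2]+.042,.056),(0,255,0)),(circ(p[0],p[1],p[2]-.02,.052),(0,0,255))]
crop(f,c,L,0,0,560,420,1.4,"pics/w3o.png")
c=imaging.camera_params("side"); f=imaging.grab_frame("side"); 
crop(f,c,L,150,60,200,150,4,"pics/s3o.png")
E
python3 mv.py .657 .2 .2 1.57
```

```text
t 3.85 pos [0.406 0.159 0.169] open 0.054161510058926714 F [-0.571 -0.058 -1.325] j1,j7 [-0.254  0.827]
[[-1.     0.001 -0.002]
 [ 0.001  1.    -0.001]
 [ 0.002 -0.001 -1.   ]]
shift cm [-25.096   4.156  -3.2  ]
curjaw 1.5700517369971232 yaw cmd 5.1736997123130735e-05
```

View pics/w3o.png

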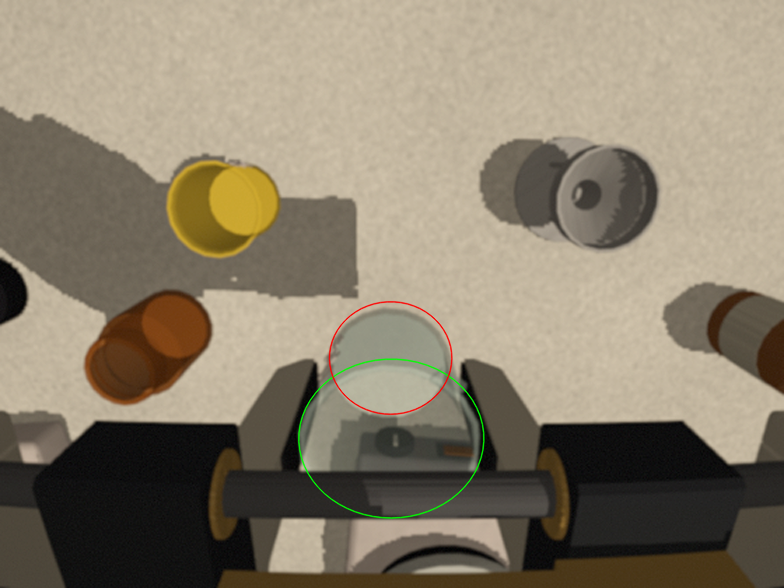

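View pics/s3o.png

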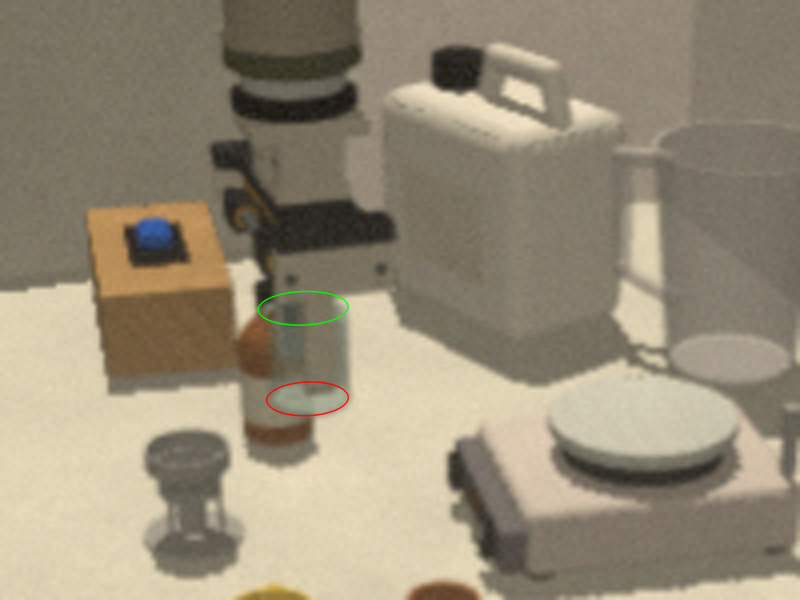

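arm_command(commands=[[255,-5,0.8,0,0],[255,-10,1.7,0,0],[255,-15,2.5,0,0],[255,-20,3.4,0,0],[255,-24,4.0,0,0],[255,-25,4.1,1,0],[255,-25,4.1,3,0],[255,-25,4.1,5,0],[255,-25,4.1,5.8,0],[255,-25,4.1,6.0,0],[255,-25,4.1,6.0,0]])

```text
clock: 5.22
ee_pos: [0.6568, 0.2001, 0.1101]
ee_rot: [0.001, 3.141, 0.0]
ft_force: [0.6, 0.5, -1.0]
opening: 0.0541
```

```bash
python3 - <<'E'
from ov import *; from o import O
from bench import readout
p=readout.read_state()['ee_pos']
c=imaging.camera_params("wrist"); f=imaging.grab_frame("wrist"); 
L=[(circ(p[0],p[1],p[2]+.042,.056),(0,255,0)),(circ(p[0],p[1],p[2]-.02,.052),(0,0,255))]
L+=polys(O)[:1]
crop(f,c,L,0,0,560,420,1.4,"pics/w4o.png")
c=imaging.camera_params("side"); f=imaging.grab_frame("side"); 
crop(f,c,L,220,80,150,130,4.5,"pics/s4o.png")
E
python3 mv.py .657 .2 .105 1.57
```

```text
t 5.325 pos [0.657 0.2   0.11 ] open 0.0541535395348644 F [ 0.24   0.236 -0.659] j1,j7 [-0.208  0.956]
[[-1.     0.001  0.001]
 [ 0.001  1.     0.   ]
 [-0.001  0.    -1.   ]]
shift cm [ 0.011 -0.005  0.543]
curjaw 1.5699344182130335 yaw cmd -6.558178696658423e-05
```

View pics/w4o.png

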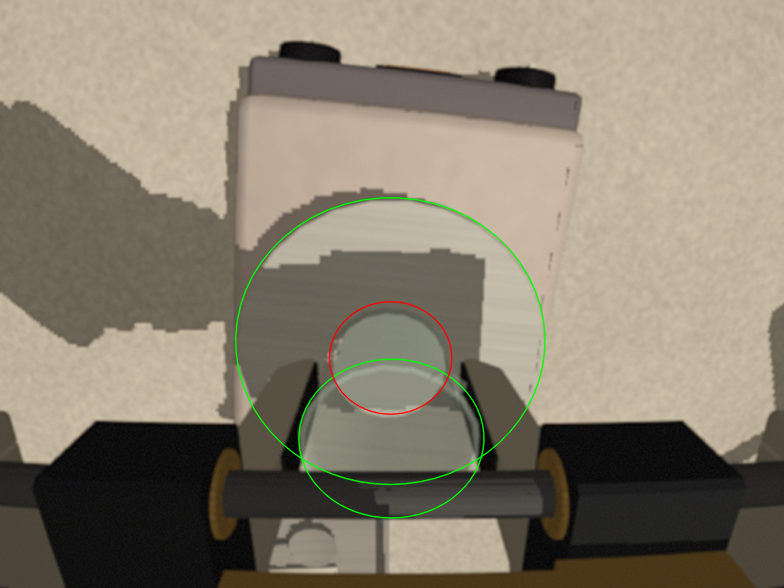

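View pics/s4o.png

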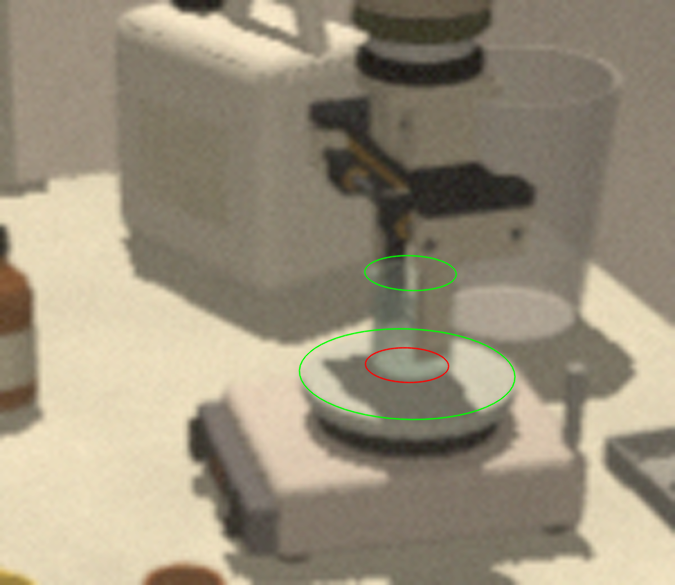

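arm_command(commands=[[255,0,0,0.3,0],[255,0,0,0.4,0],[255,0,0,0.45,0],[255,0,0,0.5,0],[255,0,0,0.55,0],[255,0,0,0.55,0]])

```text
clock: 6.08
ee_pos: [0.6568, 0.1999, 0.105]
ee_rot: [0.001, 3.141, -0.0]
ft_force: [-2.4, -0.6, 7.9]
opening: 0.0542
```

arm_command(commands=[[200,0,0,0,0],[100,0,0,0,0],[0,0,0,0,0],[0,0,0,0,0],[0,0,0,0,0],[0,0,0,-2,0],[0,0,0,-6,0],[0,0,0,-10,0],[0,0,0,-10,0]])

```text
clock: 7.2
ee_pos: [0.6586, 0.2008, 0.2092]
ee_rot: [0.002, 3.135, 0.004]
ft_force: [-1.0, -0.3, -0.0]
opening: 0.0928
```

```bash
python3 - <<'E'
from ov import *; from o import O
c=imaging.camera_params("side"); f=imaging.grab_frame("side"); 
O['beaker']=(9,9)
L=polys(O)[:1]+[(circ(.657,.2,.147,.056),(0,255,0)),(circ(.657,.2,.085,.052),(0,0,255))]
crop(f,c,L,220,80,150,130,4.5,"pics/s5o.png")
E
python3 mv.py .4446 -.0014 .2 1.57;python3 mv.py .4446 -.0014 .017 1.57
```

```text
t 7.25 pos [0.658 0.2   0.207] open 0.09310713554907273 F [-0.761  0.281 -0.361] j1,j7 [-0.186  0.997]
[[-1.     0.001  0.004]
 [ 0.001  1.     0.001]
 [-0.004  0.001 -1.   ]]
shift cm [ 21.285 -20.186   0.593]
curjaw 1.569840356961083 yaw cmd -0.00015964303891702336
t 7.25 pos [0.658 0.2   0.207] open 0.09310713554907273 F [-0.761  0.281 -0.361] j1,j7 [-0.186  0.997]
[[-1.     0.001  0.004]
 [ 0.001  1.     0.001]
 [-0.004  0.001 -1.   ]]
shift cm [ 21.356 -20.209  18.893]
curjaw 1.569840356961083 yaw cmd -0.00015964303891702336
```

View pics/s5o.png

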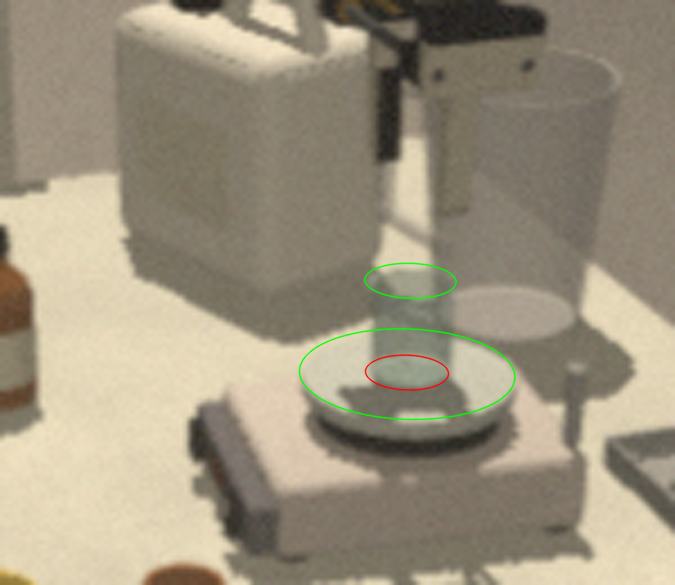

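arm_command(commands=[[0,4.2,-4,0.4,0],[0,8.4,-8,0.4,0],[0,12.6,-12,0.4,0],[0,17,-16,0.4,0],[0,21.2,-20.1,0.4,0],[0,21.2,-20.1,0.4,0],[0,21.2,-20.1,0.4,0],[0,21.2,-20.1,5,0],[0,21.2,-20.1,10,0]])

```text
clock: 8.38
ee_pos: [0.4468, 0.0004, 0.1034]
ee_rot: [-0.0, 3.138, 0.002]
ft_force: [1.2, 0.1, 0.4]
opening: 0.0931
```

```bash
python3 - <<'E'
from ov import *; from o import O
c=imaging.camera_params("wrist"); f=imaging.grab_frame("wrist"); 
crop(f,c,polys(O),0,0,560,420,1.4,"pics/w6o.png")
E
python3 mv.py .4446 -.0014 .017 1.57
```

```text
t 8.425 pos [0.444 0.001 0.098] open 0.093132163380001 F [-1.601  0.366 -4.034] j1,j7 [0.047 1.11 ]
[[-1.    -0.001 -0.005]
 [-0.001  1.     0.001]
 [ 0.005  0.001 -1.   ]]
shift cm [-0.107 -0.221  8.112]
curjaw 1.572064106900533 yaw cmd 0.002064106900532936
```

View pics/w6o.png

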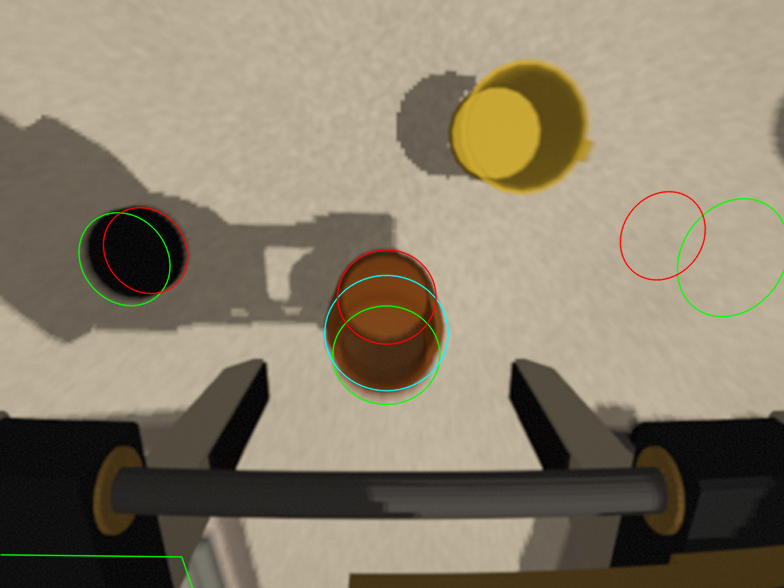

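arm_command(commands=[[0,0,-0.1,3,0],[0,0,-0.1,6,0],[0,0,-0.1,8,0],[0,0,-0.1,8.2,0],[0,0,-0.1,8.2,0],[255,0,-0.1,8.2,0],[255,0,-0.1,8.2,0],[255,0,-0.1,8.2,0],[255,0,-0.1,8.2,0],[255,0,-0.1,8.2,0],[255,0,-0.1,8.2,0]], force=20)

```text
clock: 9.8
ee_pos: [0.4447, -0.002, 0.0224]
ee_rot: [0.001, 3.141, -0.0]
ft_force: [-0.8, -0.9, 5.7]
opening: 0.0616
```

```bash
python3 - <<'E'
from ov import *; from o import O
from bench import readout
p=readout.read_state()['ee_pos']
c=imaging.camera_params("wrist"); f=imaging.grab_frame("wrist"); 
x,y=p[:2]
L=[(circ(x,y,.085,.045),(0,255,0)),(circ(x,y,.06,.058),(255,255,0)),(circ(x,y,0,.058),(0,0,255))]
crop(f,c,L,0,0,560,420,1.4,"pics/w7o.png")
E
python3 mv.py .658 -.186 .2 1.57
```

```text
t 9.85 pos [ 0.445 -0.002  0.022] open 0.06125881792236628 F [-0.743 -0.872  6.441] j1,j7 [-0.06   1.027]
[[-1.     0.001  0.   ]
 [ 0.001  1.    -0.   ]
 [-0.    -0.    -1.   ]]
shift cm [-21.351 -18.378 -17.748]
curjaw 1.5698602493492424 yaw cmd -0.00013975065075766402
```

View pics/w7o.png

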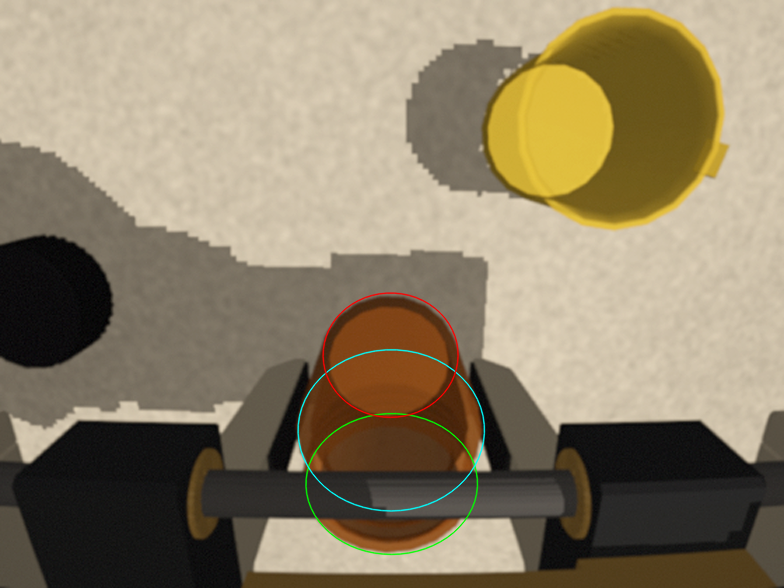

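arm_command(commands=[[255,0,0,0,0],[255,0,0,-0.5,0],[255,0,0,-1,0],[255,0,0,-1,0],[255,0,0,-1,0]])

```text
clock: 10.48
ee_pos: [0.4446, -0.0019, 0.0322]
ee_rot: [0.001, 3.141, 0.0]
ft_force: [0.2, 0.7, -1.4]
opening: 0.0613
```

```bash
python3 - <<'E'
from ov import *; from o import O
from bench import readout
p=readout.read_state()['ee_pos']
c=imaging.camera_params("wrist"); f=imaging.grab_frame("wrist"); 
x,y=p[:2]; z=p[2]-.022
L=[(circ(x,y,z+.085,.045),(0,255,0)),(circ(x,y,z+.06,.058),(255,255,0)),(circ(x,y,z,.058),(0,0,255))]
crop(f,c,L,0,0,560,420,1.4,"pics/w8o.png")
c=imaging.camera_params("side"); f=imaging.grab_frame("side"); 
crop(f,c,L,200,130,130,130,4.5,"pics/s8o.png")
E
python3 mv.py .658 -.186 .2 1.57
```

```text
t 10.575 pos [ 0.445 -0.002  0.032] open 0.061524618339840006 F [-0.892  0.259 -0.964] j1,j7 [-0.045  1.032]
[[-1.     0.001 -0.   ]
 [ 0.001  1.    -0.   ]
 [ 0.    -0.    -1.   ]]
shift cm [-21.361 -18.391 -16.795]
curjaw 1.5699760386791044 yaw cmd -2.3961320895660165e-05
```

View pics/w8o.png

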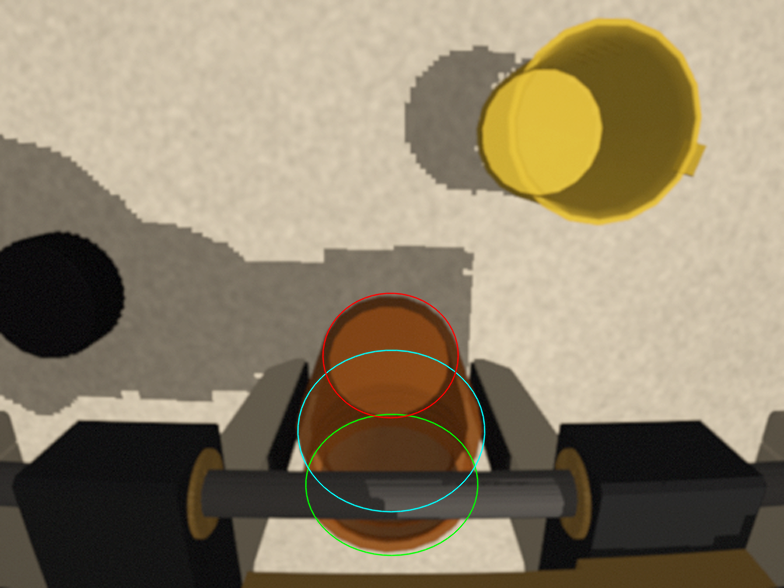

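View pics/s8o.png

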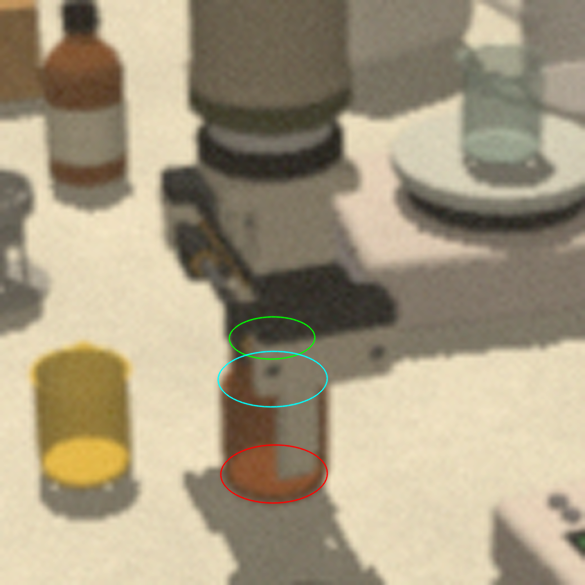

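arm_command(commands=[[255,0,0,-3,0],[255,0,0,-7,0],[255,-1,-1,-11,0],[255,-5,-4.3,-11.8,0],[255,-9,-7.8,-11.8,0],[255,-13,-11.2,-11.8,0],[255,-17,-14.6,-11.8,0],[255,-20,-17.2,-11.8,0],[255,-21.35,-18.4,-11.8,0],[255,-21.35,-18.4,-10.5,0],[255,-21.35,-18.4,-8,0],[255,-21.35,-18.4,-6.6,0],[255,-21.35,-18.4,-6.1,0],[255,-21.35,-18.4,-6.1,0],[255,-21.35,-18.4,-6.1,0]])

```text
clock: 12.45
ee_pos: [0.6583, -0.186, 0.0939]
ee_rot: [0.001, 3.141, -0.0]
ft_force: [0.0, 0.0, -1.5]
opening: 0.0612
```

```bash
python3 - <<'E'
from ov import *; from o import O
from bench import readout
p=readout.read_state()['ee_pos']
c=imaging.camera_params("wrist"); f=imaging.grab_frame("wrist"); 
x,y=p[:2]; z=p[2]-.022
L=[(circ(x,y,z+.085,.045),(0,255,0)),(circ(x,y,z+.06,.058),(255,255,0)),(circ(x,y,z,.058),(0,0,255))]+polys(O)[1:2]
crop(f,c,L,0,0,560,420,1.4,"pics/w9o.png")
c=imaging.camera_params("side"); f=imaging.grab_frame("side"); 
crop(f,c,L,260,160,180,150,4,"pics/s9o.png")
E
python3 mv.py .658 -.186 .087 1.57
```

```text
t 12.55 pos [ 0.658 -0.186  0.094] open 0.06160445213024068 F [ 0.078 -0.624 -1.707] j1,j7 [0.387 1.478]
[[-1.     0.001  0.001]
 [ 0.001  1.    -0.   ]
 [-0.001 -0.    -1.   ]]
shift cm [0.032 0.013 0.687]
curjaw 1.5699510148693592 yaw cmd -4.8985130640888386e-05
```

View pics/w9o.png

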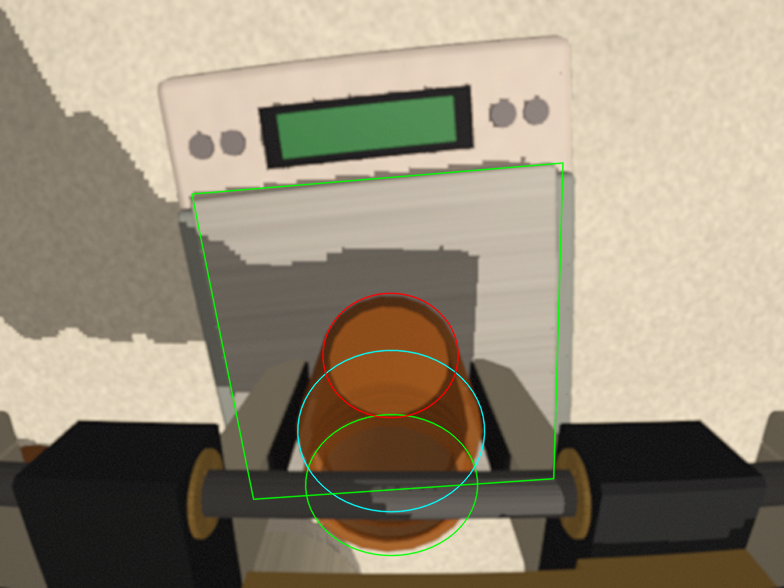

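View pics/s9o.png

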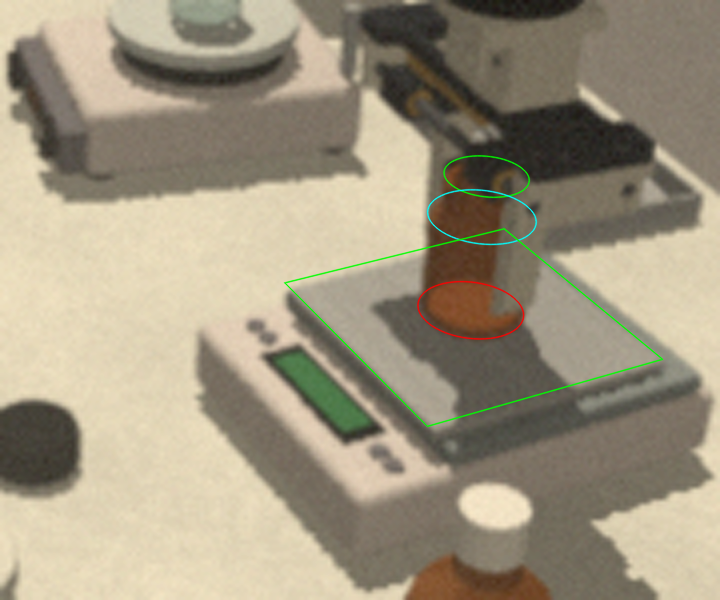

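arm_command(commands=[[255,0,0,0.35,0],[255,0,0,0.55,0],[255,0,0,0.6,0],[255,0,0,0.65,0],[255,0,0,0.7,0],[255,0,0,0.75,0],[255,0,0,0.75,0]])

```text
clock: 13.42
ee_pos: [0.658, -0.1861, 0.0874]
ee_rot: [0.001, 3.141, -0.001]
ft_force: [-5.7, 0.4, 15.3]
opening: 0.0613
```

arm_command(commands=[[255,0,0,-0.05,0],[180,0,0,-0.1,0],[80,0,0,-0.1,0],[0,0,0,-0.1,0],[0,0,0,-0.1,0],[0,0,0,-0.1,0],[0,0,0,-2,0],[0,0,0,-6,0],[0,0,0,-10,0],[0,0,0,-13,0],[0,0,0,-13,0],[0,0,0,-13,0]])

```text
clock: 14.92
ee_pos: [0.6576, -0.1861, 0.2159]
ee_rot: [0.001, 3.141, -0.0]
ft_force: [0.4, 0.7, -0.0]
opening: 0.0932
```

```bash
python3 - <<'E'
from ov import *; from o import O
from bench import readout
x,y=.658,-.186;z=.065
L=[(circ(x,y,z+.085,.045),(0,255,0)),(circ(x,y,z+.06,.058),(255,255,0)),(circ(x,y,z,.058),(0,0,255))]
c=imaging.camera_params("wrist"); f=imaging.grab_frame("wrist"); 
crop(f,c,L,0,0,560,420,1.4,"pics/w10o.png")
c=imaging.camera_params("side"); f=imaging.grab_frame("side"); 
crop(f,c,L,260,160,180,150,4,"pics/s10o.png")
E
python3 mv.py .348 .278 .2 1.57
```

```text
t 15.025 pos [ 0.657 -0.186  0.215] open 0.09324806553823929 F [ 0.07  -0.201 -0.157] j1,j7 [0.422 1.538]
[[-1.     0.001 -0.001]
 [ 0.001  1.     0.   ]
 [ 0.001  0.    -1.   ]]
shift cm [30.966 46.381  1.542]
curjaw 1.5700371679356826 yaw cmd 3.716793568253607e-05
```

View pics/w10o.png

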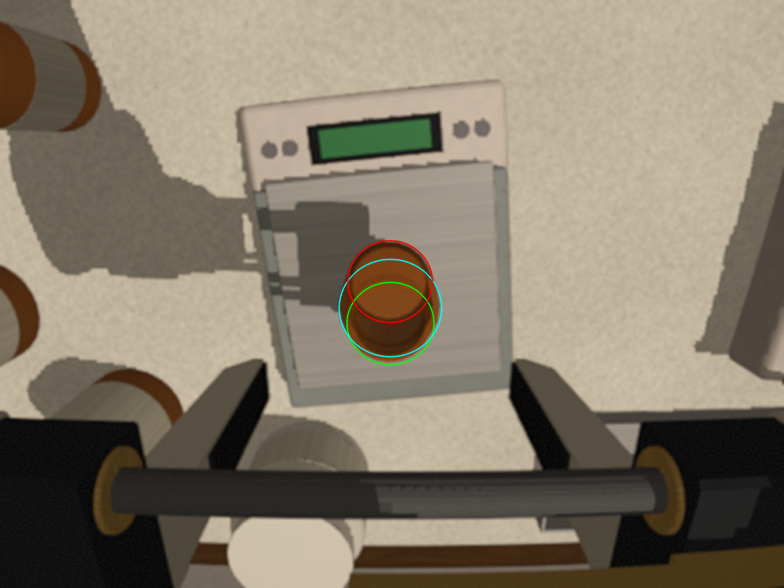

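View pics/s10o.png

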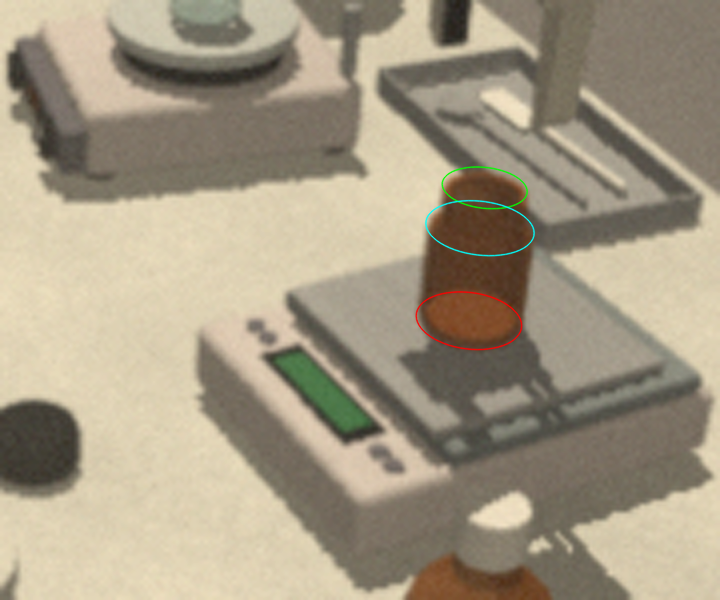

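arm_command(commands=[[0,31,46.4,1.5,0],[0,31,46.4,1.5,0],[0,31,46.4,1.5,0],[0,31,46.4,1.5,0],[0,31,46.4,1.5,0],[0,31,46.4,1.5,0],[0,31,46.4,1.5,0],[0,31,46.4,1.5,0],[0,31,46.4,1.5,0],[0,31,46.4,1.5,0],[0,31,46.4,1.5,0],[0,31,46.4,6,0],[0,31,46.4,8.5,0],[0,31,46.4,8.5,0],[0,31,46.4,8.5,0]])

```text
clock: 16.9
ee_pos: [0.349, 0.2776, 0.1312]
ee_rot: [0.004, 3.141, -0.0]
ft_force: [-0.2, -0.3, 0.8]
opening: 0.093
```

```bash
python3 - <<'E'
from ov import *; from o import O
from bench import readout
c=imaging.camera_params("wrist"); f=imaging.grab_frame("wrist"); 
crop(f,c,polys(O),0,0,560,420,1.4,"pics/w11o.png")
c=imaging.camera_params("side"); f=imaging.grab_frame("side"); 
crop(f,c,polys(O),150,120,120,100,5,"pics/s11o.png")
E
python3 mv.py .348 .278 .045 1.57
```

```text
t 17.0 pos [0.349 0.278 0.132] open 0.09316512768176857 F [ 0.867  0.151 -0.549] j1,j7 [-0.516  0.381]
[[-1.     0.002  0.001]
 [ 0.002  1.     0.001]
 [-0.001  0.001 -1.   ]]
shift cm [ 0.12  -0.015  8.656]
curjaw 1.5687572245290358 yaw cmd -0.0012427754709642969
```

View pics/w11o.png

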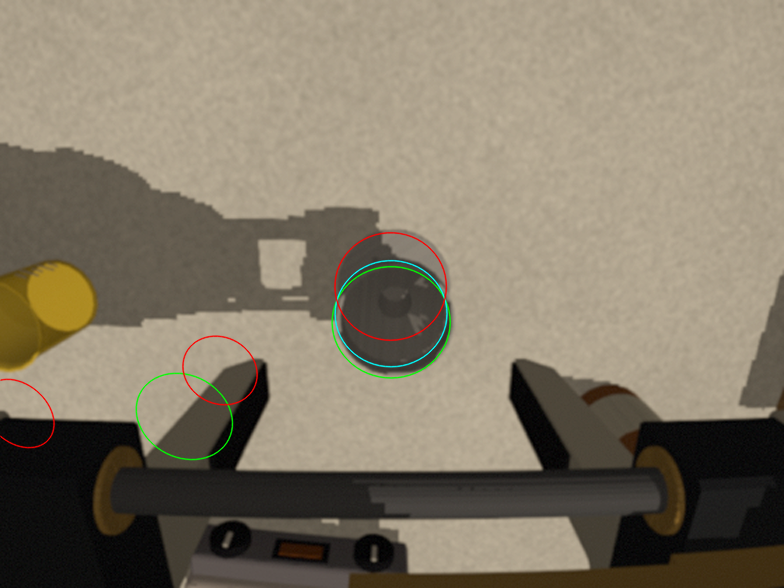

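View pics/s11o.png

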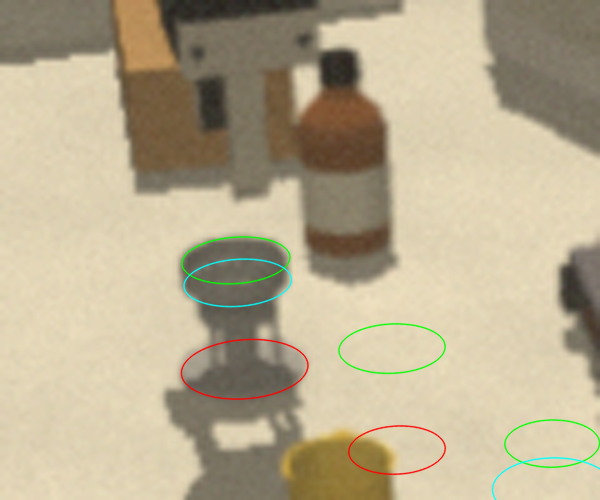

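arm_command(commands=[[0,0.1,0,4,0],[0,0.1,0,7,0],[0,0.1,0,8.7,0],[0,0.1,0,8.7,0],[0,0.1,0,8.7,0],[255,0.1,0,8.7,0],[255,0.1,0,8.7,0],[255,0.1,0,8.7,0],[255,0.1,0,8.7,0],[255,0.1,0,8.7,0],[255,0.1,0,8.7,0]], force=12)

```text
clock: 18.38
ee_pos: [0.348, 0.2799, 0.044]
ee_rot: [0.0, 3.14, 0.005]
ft_force: [1.5, 5.5, 4.6]
opening: 0.0612
```

arm_command(commands=[[255,0,0,0,0],[255,0,0,-1,0],[255,0,0,-3,0],[255,0,0,-7,0],[255,0,0,-12,0],[255,0,0,-16,0],[255,0,0,-16,0],[255,0,0,-16,0]])

```text
clock: 19.38
ee_pos: [0.3469, 0.2769, 0.2032]
ee_rot: [-0.002, -3.141, 0.003]
ft_force: [0.3, -0.7, -1.7]
opening: 0.0611
```

```bash
python3 - <<'E'
from ov import *; from o import O
from bench import readout
p=readout.read_state()['ee_pos'];x,y=p[:2];z=p[2]-.043+.038
def fun(x,y,z): return [(circ(x,y,z+.031,.06),(0,255,0)),(circ(x,y,z+.017,.06),(255,255,0)),(circ(x,y,z-.031,.02),(0,0,255)),(circ(x,y,z-.003,.023),(0,0,255))]
c=imaging.camera_params("wrist"); f=imaging.grab_frame("wrist"); 
crop(f,c,fun(x,y,z),0,0,560,420,1.4,"pics/w12o.png")
c=imaging.camera_params("side"); f=imaging.grab_frame("side"); 
crop(f,c,fun(x,y,z),130,60,150,130,5,"pics/s12o.png")
E
python3 mv.py .658 -.186 .2 1.57
```

```text
t 19.475 pos [0.347 0.277 0.203] open 0.060762206862100564 F [ 0.194 -0.509 -0.15 ] j1,j7 [-0.405  0.477]
[[-1.     0.001 -0.002]
 [ 0.001  1.    -0.002]
 [ 0.002 -0.002 -1.   ]]
shift cm [-31.173 -46.294   0.285]
curjaw 1.5700042859286931 yaw cmd 4.28592869305966e-06
```

View pics/w12o.png

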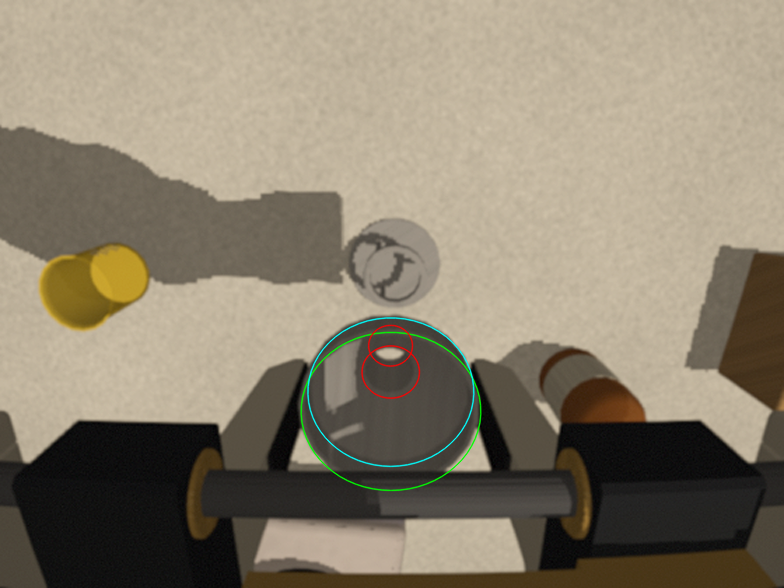

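View pics/s12o.png

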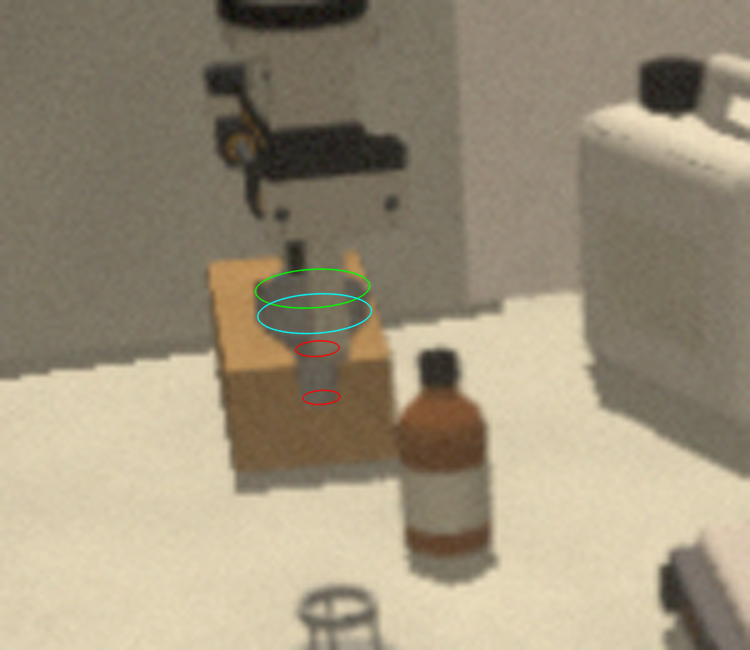

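arm_command(commands=[[255,-31.1,-46.3,-2.2,0],[255,-31.1,-46.3,-2.2,0],[255,-31.1,-46.3,-2.2,0],[255,-31.1,-46.3,-2.2,0],[255,-31.1,-46.3,-2.2,0],[255,-31.1,-46.3,-2.2,0],[255,-31.1,-46.3,-2.2,0],[255,-31.1,-46.3,-2.2,0],[255,-31.1,-46.3,-2.2,0],[255,-31.1,-46.3,-2.2,0],[255,-31.1,-46.3,-2.2,0],[255,-31.1,-46.3,-1,0],[255,-31.1,-46.3,0.6,0],[255,-31.1,-46.3,0.6,0],[255,-31.1,-46.3,0.6,0]])

```text
clock: 21.35
ee_pos: [0.658, -0.1848, 0.1976]
ee_rot: [-0.001, -3.141, -0.0]
ft_force: [0.4, 0.1, 0.2]
opening: 0.0611
```

```bash
cat > look.py <<'E'
from ov import *; from o import O
from bench import readout; import sys
k=sys.argv[1]
p=readout.read_state()['ee_pos'];x,y=p[:2];z=p[2]-.043+.038
def fun(x,y,z): return [(circ(x,y,z+.031,.06),(0,255,0)),(circ(x,y,z+.017,.06),(255,255,0)),(circ(x,y,z-.031,.02),(0,0,255)),(circ(x,y,z-.003,.023),(0,0,255))]
jx,jy,jz=.658,-.186,.065
L=fun(x,y,z)+[(circ(jx,jy,jz+.085,.045),(255,0,255)),(circ(jx,jy,jz+.06,.058),(255,0,255)),(circ(jx,jy,jz,.058),(255,0,255))]
c=imaging.camera_params("wrist"); f=imaging.grab_frame("wrist"); 
crop(f,c,L,0,0,560,420,1.4,f"pics/w{k}o.png")
c=imaging.camera_params("side"); f=imaging.grab_frame("side"); 
crop(f,c,L,310,130,130,130,4.6,f"pics/s{k}o.png")
E
python3 look.py 13
python3 mv.py .658 -.186 .15 1.57
```

```text
t 21.45 pos [ 0.658 -0.185  0.198] open 0.0613231535342326 F [ 0.048  0.069 -0.649] j1,j7 [0.436 1.508]
[[-1.     0.001  0.001]
 [ 0.001  1.    -0.   ]
 [-0.001 -0.    -1.   ]]
shift cm [ 0.027 -0.099  4.809]
curjaw 1.5700898153670877 yaw cmd 8.981536708763116e-05
```

View pics/w13o.png

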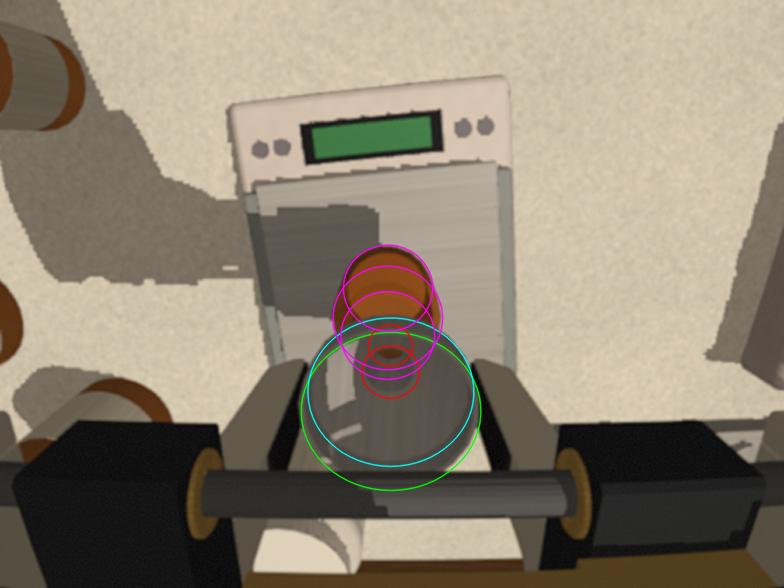

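View pics/s13o.png

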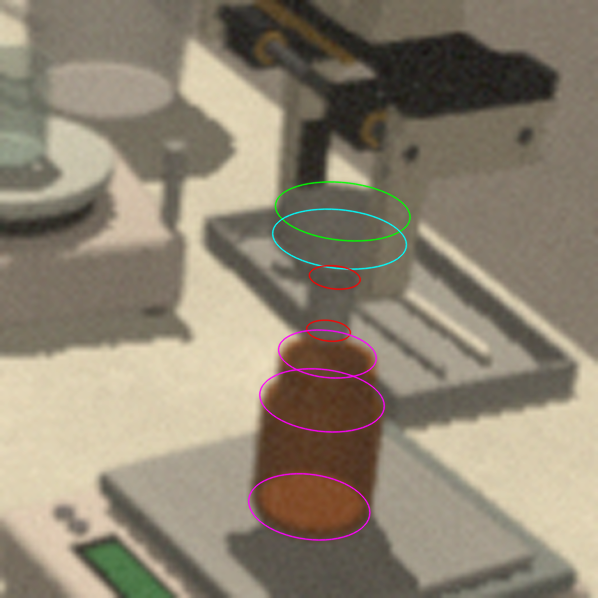

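arm_command(commands=[[255,0,-0.1,0.5,0],[255,0,-0.1,1.5,0],[255,0,-0.1,2.5,0],[255,0,-0.1,3.3,0],[255,0,-0.1,3.8,0],[255,0,-0.1,4.2,0],[255,0,-0.1,4.2,0],[255,0,-0.1,4.2,0]])

```text
clock: 22.45
ee_pos: [0.6581, -0.1861, 0.1559]
ee_rot: [0.001, 3.141, -0.0]
ft_force: [0.2, 0.0, -0.4]
opening: 0.0616
```

```bash
python3 look.py 14
python3 mv.py .658 -.186 .15 1.57
```

```text
t 22.55 pos [ 0.658 -0.186  0.156] open 0.061366390049964886 F [-0.1    0.269 -1.222] j1,j7 [0.426 1.488]
[[-1.     0.001  0.001]
 [ 0.001  1.    -0.   ]
 [-0.001 -0.    -1.   ]]
shift cm [0.012 0.012 0.597]
curjaw 1.5699661939499867 yaw cmd -3.380605001335191e-05
```

View pics/s14o.png

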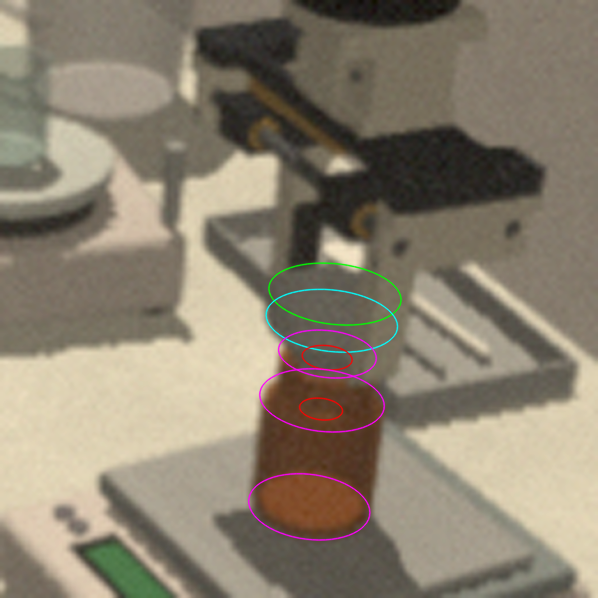

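Inserted freely; lower slowly until contact.

arm_command(commands=[[255,0,0,0.15,0],[255,0,0,0.3,0],[255,0,0,0.4,0],[255,0,0,0.5,0],[255,0,0,0.5,0]])

```text
clock: 23.18
ee_pos: [0.6579, -0.1861, 0.1505]
ee_rot: [-0.001, -3.142, 0.0]
ft_force: [0.7, 1.2, -0.5]
opening: 0.0611
```

arm_command(commands=[[255,0,0,0.1,0],[255,0,0,0.15,0],[255,0,0,0.2,0],[255,0,0,0.2,0]])

```text
clock: 23.68
ee_pos: [0.6584, -0.1861, 0.1491]
ee_rot: [0.001, 3.141, -0.0]
ft_force: [0.5, -0.2, 4.5]
opening: 0.0614
```

arm_command(commands=[[200,0,0,0,0],[100,0,0,0,0],[0,0,0,0,0],[0,0,0,0,0],[0,0,0,0,0],[0,0,0,-2,0],[0,0,0,-5,0],[0,0,0,-9,0],[0,0,0,-9,0],[0,0,0,-9,0]])

```text
clock: 24.92
ee_pos: [0.6578, -0.1861, 0.2393]
ee_rot: [0.001, 3.141, -0.001]
ft_force: [0.1, 0.2, 0.2]
opening: 0.0925
```

```bash
sed -i 's/^p=.*/x,y,z=(float(a) for a in sys.argv[2:5])/' look.py; python3 look.py 15 .658 -.186 .1455
python3 mv.py .416 -.1425 .2 1.57
```

```text
t 25.025 pos [ 0.657 -0.186  0.238] open 0.0930275821634221 F [-0.045 -1.03  -0.601] j1,j7 [0.447 1.53 ]
[[-1.     0.001 -0.001]
 [ 0.001  1.     0.   ]
 [ 0.001  0.    -1.   ]]
shift cm [24.137  4.341  3.836]
curjaw 1.5700067399259996 yaw cmd 6.739925999532659e-06
```

View pics/w15o.png

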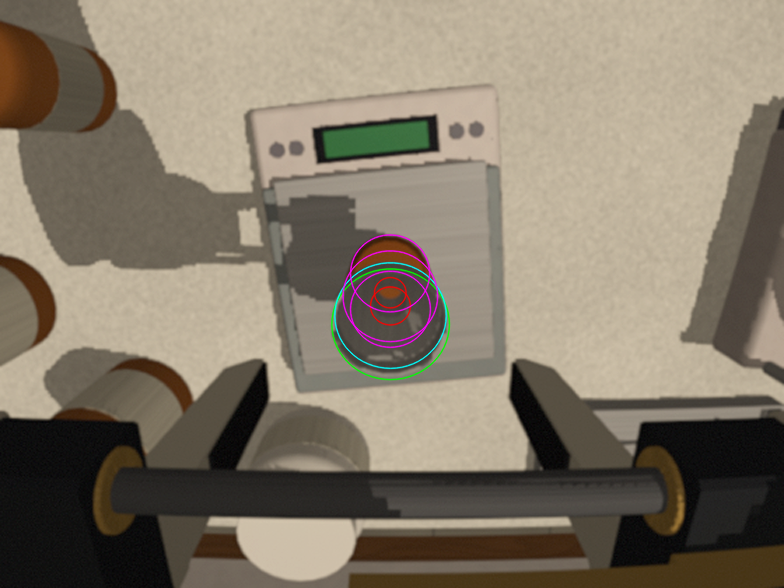

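View pics/s15o.png

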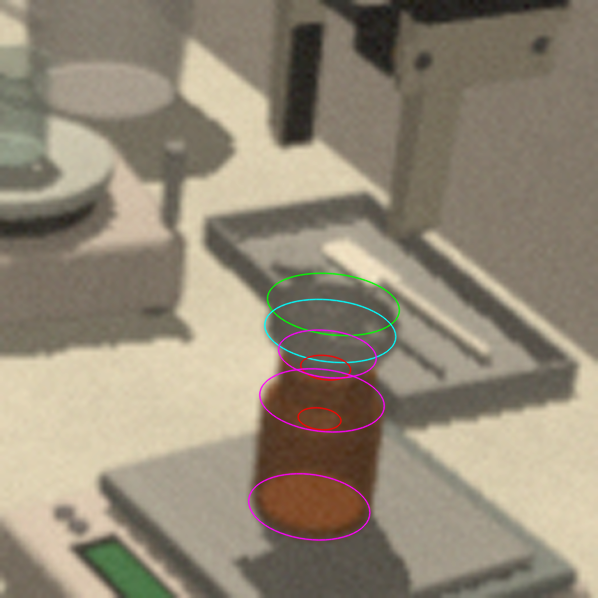

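arm_command(commands=[[0,5,0.9,0,0],[0,10,1.8,0,0],[0,15,2.7,2,0],[0,20,3.6,5,0],[0,24.15,4.35,9,0],[0,24.15,4.35,13,0],[0,24.15,4.35,14,0],[0,24.15,4.35,14,0],[0,24.15,4.35,14,0]])

```text
clock: 26.15
ee_pos: [0.4174, -0.1425, 0.0994]
ee_rot: [0.001, 3.14, -0.001]
ft_force: [-0.1, -0.8, -0.7]
opening: 0.0929
```

```bash
python3 - <<'E'
from ov import *; from o import O
c=imaging.camera_params("wrist"); f=imaging.grab_frame("wrist"); 
crop(f,c,polys(O)[7:9]+polys(O)[-2:],0,0,560,420,1.4,"pics/w16o.png")
E
python3 mv.py .416 -.1425 .005 1.57
```

```text
t 26.2 pos [ 0.417 -0.143  0.1  ] open 0.0931398572621743 F [-0.817 -0.699  0.296] j1,j7 [0.422 1.345]
[[-1.     0.001  0.002]
 [ 0.001  1.    -0.   ]
 [-0.002 -0.    -1.   ]]
shift cm [0.152 0.009 9.452]
curjaw 1.569932405189701 yaw cmd -6.759481029905423e-05
```

View pics/w16o.png

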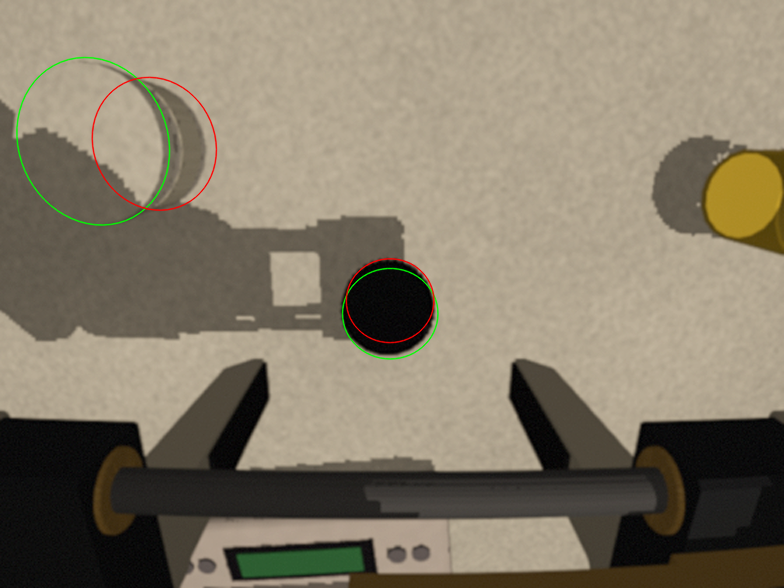

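arm_command(commands=[[0,0.1,0,4,0],[0,0.1,0,7.5,0],[0,0.1,0,9,0],[0,0.1,0,9.2,0],[0,0.1,0,9.2,0],[255,0.1,0,9.2,0],[255,0.1,0,9.2,0],[255,0.1,0,9.2,0],[255,0.1,0,9.2,0],[255,0.1,0,9.2,0],[255,0.1,0,9.2,0],[255,0.1,0,9.2,0]], force=12)

```text
clock: 27.7
ee_pos: [0.4155, -0.1424, 0.0067]
ee_rot: [0.001, 3.141, -0.0]
ft_force: [0.0, 0.5, 3.0]
opening: 0.0499
```

arm_command(commands=[[255,0,0,-1,0],[255,0,0,-4,0],[255,0,0,-8,0],[255,0,0,-8,0],[255,0,0,-8,0]])

```text
clock: 28.32
ee_pos: [0.4153, -0.1428, 0.0864]
ee_rot: [0.002, 3.141, -0.0]
ft_force: [1.0, 0.4, -0.4]
opening: 0.0496
```

```bash
python3 - <<'E'
from ov import *; from o import O
c=imaging.camera_params("wrist"); f=imaging.grab_frame("wrist"); 
crop(f,c,[],0,0,560,420,1.4,"pics/w17o.png")
c=imaging.camera_params("side"); f=imaging.grab_frame("side"); 
crop(f,c,[],200,160,150,130,4.6,"pics/s17o.png")
E
python3 mv.py .6575 .007 .09 1.57
```

```text
t 28.425 pos [ 0.415 -0.142  0.086] open 0.04960254021362987 F [-0.023 -1.076 -0.497] j1,j7 [0.519 1.12 ]
[[-1.     0.001 -0.001]
 [ 0.001  1.     0.   ]
 [ 0.001  0.    -1.   ]]
shift cm [-24.238  14.95   -0.449]
curjaw 1.5701266489635193 yaw cmd 0.00012664896351921584
```

View pics/w17o.png

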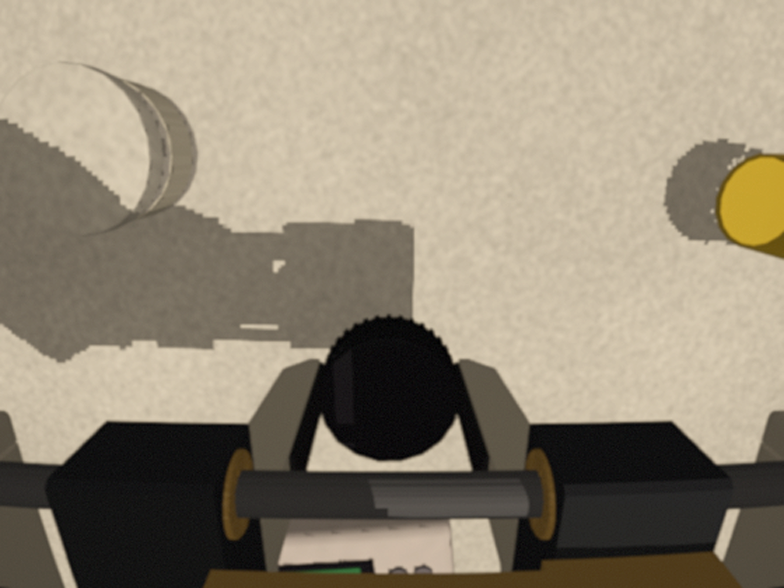

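View pics/s17o.png

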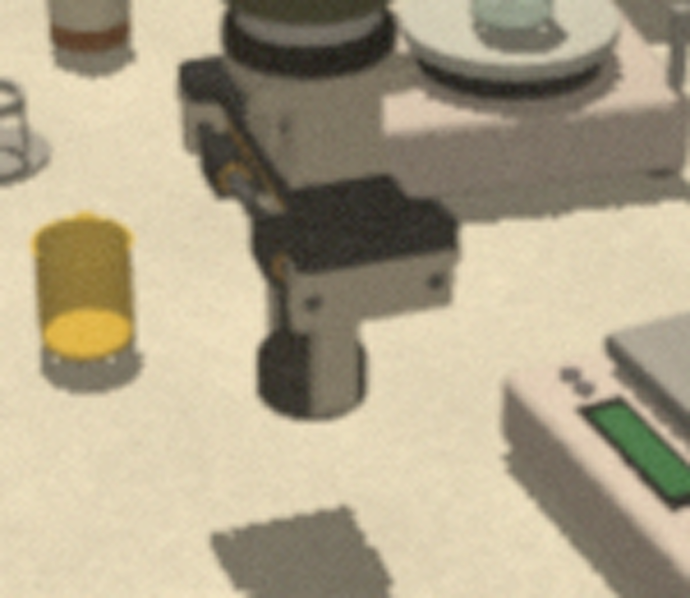

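arm_command(commands=[[255,-3,4,-1,0],[255,-7,8,-1,0],[255,-11,12,-1,0],[255,-16,15.4,-1,0],[255,-20,15.4,-1,0],[255,-24.2,15.4,-1,0],[255,-24.2,15.4,-1,0],[255,-24.2,15.4,0,0],[255,-24.2,15.4,3,0],[255,-24.2,15.4,6,0],[255,-24.2,15.4,7.5,0],[255,-24.2,15.4,7.9,0],[255,-24.2,15.4,8,0],[255,-24.2,15.4,8,0]])

```text
clock: 30.18
ee_pos: [0.6581, 0.0115, 0.0074]
ee_rot: [0.001, 3.14, 0.0]
ft_force: [-1.0, -0.1, -0.1]
opening: 0.05
```

arm_command(commands=[[255,0,0,0.05,0],[255,0,0,0.1,0],[255,0,0,0.1,0],[150,0,0,0.1,0],[0,0,0,0.1,0],[0,0,0,0.1,0],[0,0,0,0.1,0],[0,0,0,-3,0],[0,0,0,-8,0],[0,0,0,-14,0],[0,0,0,-20,0],[0,0,0,-26,0],[0,8,0,-30,0],[0,14,0,-30,0],[0,14,0,-30,0],[0,14,0,-30,0]])

```text
clock: 32.17
ee_pos: [0.5165, 0.0113, 0.3075]
ee_rot: [0.001, 3.14, -0.002]
ft_force: [1.6, -0.7, 0.2]
opening: 0.093
```

```bash
python3 - <<'E'
from ov import *; from o import O
from bench import readout
O.update(beaker=(9,9),jar=(9,9),cap=(.658,.0115))
a=.085;b=.065
L=polys(O)[:2]+[(circ(.657,.2,a+.062,.056),(0,255,0)),(circ(.657,.2,a,.052),(0,0,255)),(circ(.658,-.186,b,.058),(255,0,255)),(circ(.658,-.186,.1765,.06),(255,0,255)),(circ(.658,.0115,.024,.051),(0,255,0)),(circ(.658,.0115,0,.051),(0,0,255))]+polys(O)[-2:]
for n in ["top","side","wrist"]:
    c=imaging.camera_params(n); f=imaging.grab_frame(n)
    x,y,w,h,k={"top":(130,100,266,200,3),"side":(170,110,266,220,2.7),"wrist":(0,0,560,420,1.4)}[n]
    crop(f,c,L,x,y,w,h,k,f"pics/f_{n}.png")
s=readout.read_state(); print(s['clock'],s['ee_pos'],s['opening'],s['ft_force'])
E
```

```text
32.325 [0.51863411 0.01146691 0.30653615] 0.09286674402129133 [ 0.80504384  0.20043004 -0.23523648]
```

View pics/f_top.png

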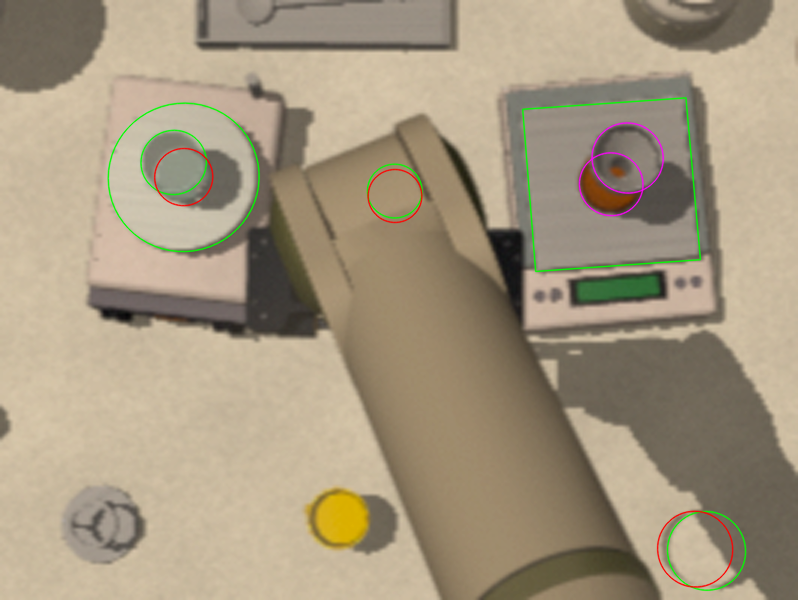

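View pics/f_side.png

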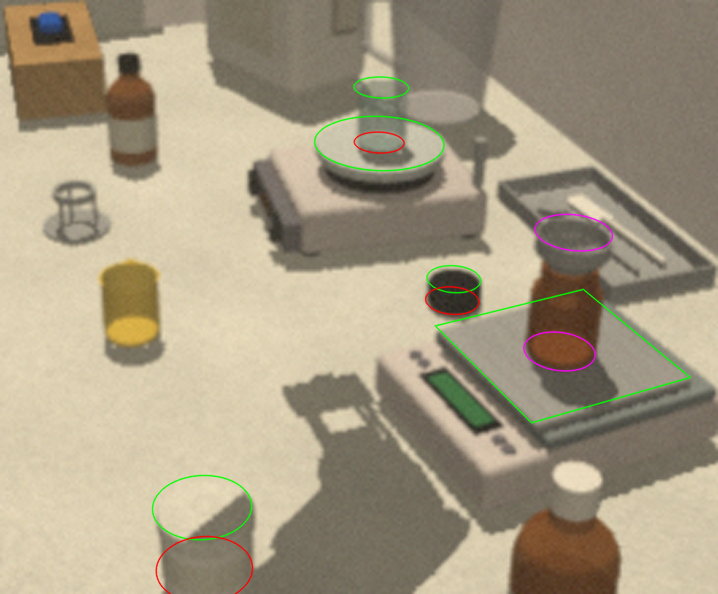

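View pics/f_wrist.png

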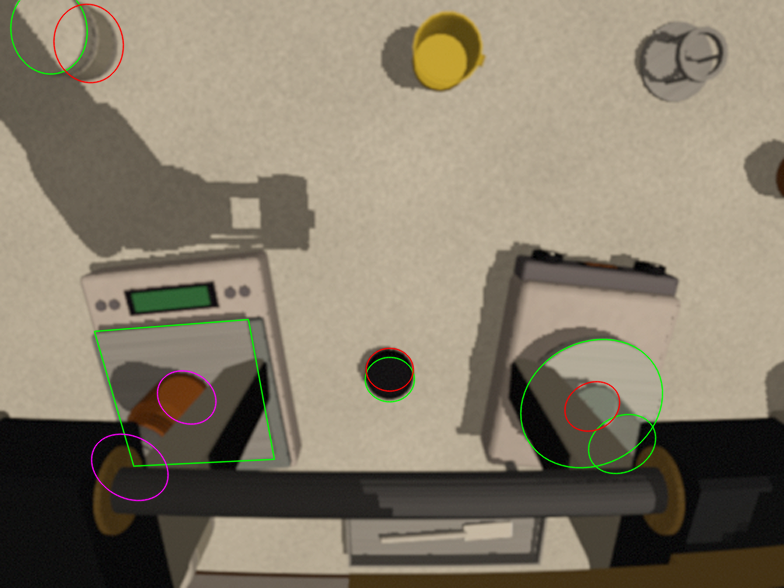

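```bash
python3 -c "
from bench import r
print(r.close_job())"
```

```text
the job is handed in; nothing more can be done
None
```

The bench is set out and the job is handed in at about 32 s of the 112 s allowed; no verdict was reported.

- **Beaker:** it stands upright on the hotplate plate. It was set down with about 8 N, well under the 60 N limit.
- **Jar:** it stands upright in the middle of the balance pan. It was set down with about 15 N.
- **Funnel:** it is seated upright in the jar's mouth. I lowered it until it met the jar with about 4.5 N, then let go.
- **Cap:** it lies flat on the bench between the two machines, near x 0.658, y 0.012, roughly 0.19 to 0.20 m from each centre.
- **Bystanders:** the arm never touched the tub or any bottle, and they look unmoved in the pictures.

In the last top and side pictures, the model outlines drawn at the target positions matched the beaker, jar and funnel to within about 2–3 mm. The cap matched in the side and wrist views; the arm hid it from the top camera. The gripper is open and clear, with the tool at z 0.31 m. No check failed or disagreed. The tub's outline was a few millimetres off from the start, because I never refined its position.

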